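Feel out the loose tap handles

TASK

The four lever handles on the sample deck look alike, but two of them have lost the hidden snap sleeve on the valve stem, so they wobble and come off. Wiggle the handles gently from side to side to feel which two are loose, then lift those off and set them down softly, upright, in the grey repair tray with the blue felt floor. Leave the two sound ones seated without forcing or tugging at them, keep the valves shut, and disturb nothing else on the table.

Things in the scene. Friction and masses are not known exactly. Their poses are not given: they have to be found in the camera images.
- deck: Sample deck, fixed: marble slab 140 x 460 mm (own x, y), top 68 mm above the table. Origin on the table under its centre, y along the row. It carries four deck valves at deck y = +150, +50, -50, -150 mm, x = 0: chrome rose 52 mm across up to z = 74 mm, brass bonnet 34 mm across up to z = 88 mm. A square stem, hidden in the handle, stands on each bonnet up to z = 114 mm.
- handle_1_mid (a point): Centre, half-way up, of the hub of the lever handle on the valve at deck y = +150 mm. Four chrome handles, all alike: square hub 34 x 34 mm, flat sides along own x and y, 48 mm tall (foot 24 mm below this point, on the bonnet: it starts 112 mm above the table). A flat lever at the top (15 wide, 8 thick, under side 38 mm above the foot) reaches 74 mm from the axis along own -x. 0.14 to 0.26 kg.
- handle_2_mid (a point): The same point of the handle at deck y = +50 mm. At the start the handles' axes lie along the deck's. In the foot of each hub is a blind square socket, 30 mm deep, over the valve's stem.
- handle_3_mid (a point): The same point of the handle at deck y = -50 mm. A sound handle has 0.5 mm of room on each side (about 1 mm of play in all, side to side); it can float up 3 mm, then its sleeve holds it fast. A loose one has 2.25 mm on each side (about 4.5 mm of play in all) and lifts straight off. At rest all sit centred and look the same.
- handle_4_mid (a point): The same point of the handle at deck y = -150 mm.
- tray: Grey repair tray with a blue felt floor, fixed to the table, empty. Origin on the table under its centre. Floor 6 mm above the table, inside 162 mm along its x and 242 mm along its y; walls 4 mm thick, rim 26 mm above the table.
- stem_a (a joint): Turn of the stem of one of the four valves, rad: 0 shut (as it starts), 1.57 fully open, turned anticlockwise from above; stiff (0.4 N m), rigid sideways. The four stems stand under the handles in an order that changes and is not told.
- stem_b (a joint): Turn of another of the four stems, the same.
- stem_c (a joint): Turn of another of the four stems, the same.
- stem_d (a joint): Turn of another of the four stems, the same.
- pattern_1: Bystander: white plaster pattern, round, 86 mm across the foot, 125 mm tall. Origin under its centre.
- pattern_2: Bystander: a second plaster pattern, the same.
- block_1: Bystander: dark wooden printing block 70 x 110 x 24 mm. Origin under its centre.
- block_2: Bystander: dark wooden printing block 60 x 90 x 24 mm. Origin under its centre.
- cross_handle: Bystander: chrome cross handle with four white ball tips, 80 mm across, 46 mm tall, standing near the tray; not one to be checked. Origin under its centre.
- flange: Bystander: loose chrome flange ring, 48 mm across, 7 mm thick, lying on the deck slab on the lever side (deck -x), midway between the two middle valves. Origin under its centre.
- shower_head: Bystander: round chrome shower head standing face down, 80 mm across, 63 mm tall. Origin under its centre.
- soap_dish: Bystander: white round soap dish, 110 mm across, 26 mm tall. Origin under its centre.

How it is judged:
On the way, in this order (a step that is already met when the one before it is completed fails the run):
1. a loose handle has been wiggled aside on its stem, still seated and held in the fingers (hub centre over 1.5 mm from where it began, which only a loose one allows) (((distance of handle_1_mid from where it was at the start of the episode above 0.0015 m and z of handle_1_mid in the frame of deck below 0.1135 m and contact force between handle_1 and the fingers above 1 N) or (distance of handle_2_mid from where it was at the start of the episode above 0.0015 m and z of handle_2_mid in the frame of deck below 0.1135 m and contact force between handle_2 and the fingers above 1 N) or (distance of handle_3_mid from where it was at the start of the episode above 0.0015 m and z of handle_3_mid in the frame of deck below 0.1135 m and contact force between handle_3 and the fingers above 1 N) or (distance of handle_4_mid from where it was at the start of the episode above 0.0015 m and z of handle_4_mid in the frame of deck below 0.1135 m and contact force between handle_4 and the fingers above 1 N))), for 0.04 s.
2. a loose handle has been lifted clear of its valve in the fingers (((z of handle_1_mid in the frame of deck above 0.145 m and contact force between handle_1 and the fingers above 1 N) or (z of handle_2_mid in the frame of deck above 0.145 m and contact force between handle_2 and the fingers above 1 N) or (z of handle_3_mid in the frame of deck above 0.145 m and contact force between handle_3 and the fingers above 1 N) or (z of handle_4_mid in the frame of deck above 0.145 m and contact force between handle_4 and the fingers above 1 N))), for 0.1 s.
3. a loose handle stands upright in the repair tray (((x of handle_1_mid in the frame of tray between -0.078 and 0.078 m and y of handle_1_mid in the frame of tray between -0.118 and 0.118 m and z of handle_1_mid in the frame of tray between 0.024 and 0.036 m and angle between handle_1_mid's own z axis and vertical below 0.15 rad) or (x of handle_2_mid in the frame of tray between -0.078 and 0.078 m and y of handle_2_mid in the frame of tray between -0.118 and 0.118 m and z of handle_2_mid in the frame of tray between 0.024 and 0.036 m and angle between handle_2_mid's own z axis and vertical below 0.15 rad) or (x of handle_3_mid in the frame of tray between -0.078 and 0.078 m and y of handle_3_mid in the frame of tray between -0.118 and 0.118 m and z of handle_3_mid in the frame of tray between 0.024 and 0.036 m and angle between handle_3_mid's own z axis and vertical below 0.15 rad) or (x of handle_4_mid in the frame of tray between -0.078 and 0.078 m and y of handle_4_mid in the frame of tray between -0.118 and 0.118 m and z of handle_4_mid in the frame of tray between 0.024 and 0.036 m and angle between handle_4_mid's own z axis and vertical below 0.15 rad))), for 0.2 s.
At the end, for the whole second after the job is handed in: Two handles (only the loose ones come off) stand upright (within 0.15 rad) and at rest on the floor of the repair tray, hub centres inside its walls; the other two are fully seated on the valves where they began (hub centre within 6 mm of its start, tilted less than 0.08 rad) (((x of handle_1_mid in the frame of tray between -0.078 and 0.078 m and y of handle_1_mid in the frame of tray between -0.118 and 0.118 m and z of handle_1_mid in the frame of tray between 0.024 and 0.036 m and angle between handle_1_mid's own z axis and vertical below 0.15 rad) or (distance of handle_1_mid from where it was at the start of the episode below 0.006 m and angle between handle_1_mid's own z axis and vertical below 0.08 rad)) and ((x of handle_2_mid in the frame of tray between -0.078 and 0.078 m and y of handle_2_mid in the frame of tray between -0.118 and 0.118 m and z of handle_2_mid in the frame of tray between 0.024 and 0.036 m and angle between handle_2_mid's own z axis and vertical below 0.15 rad) or (distance of handle_2_mid from where it was at the start of the episode below 0.006 m and angle between handle_2_mid's own z axis and vertical below 0.08 rad)) and ((x of handle_3_mid in the frame of tray between -0.078 and 0.078 m and y of handle_3_mid in the frame of tray between -0.118 and 0.118 m and z of handle_3_mid in the frame of tray between 0.024 and 0.036 m and angle between handle_3_mid's own z axis and vertical below 0.15 rad) or (distance of handle_3_mid from where it was at the start of the episode below 0.006 m and angle between handle_3_mid's own z axis and vertical below 0.08 rad)) and ((x of handle_4_mid in the frame of tray between -0.078 and 0.078 m and y of handle_4_mid in the frame of tray between -0.118 and 0.118 m and z of handle_4_mid in the frame of tray between 0.024 and 0.036 m and angle between handle_4_mid's own z axis and vertical below 0.15 rad) or (distance of handle_4_mid from where it was at the start of the episode below 0.006 m and angle between handle_4_mid's own z axis and vertical below 0.08 rad)) and (distance of each of handle_1_mid, handle_2_mid from where it was at the start of the episode above 0.1 m or distance of each of handle_1_mid, handle_3_mid from where it was at the start of the episode above 0.1 m or distance of each of handle_1_mid, handle_4_mid from where it was at the start of the episode above 0.1 m or distance of each of handle_2_mid, handle_3_mid from where it was at the start of the episode above 0.1 m or distance of each of handle_2_mid, handle_4_mid from where it was at the start of the episode above 0.1 m or distance of each of handle_3_mid, handle_4_mid from where it was at the start of the episode above 0.1 m) and linear speed of each of handle_1, handle_2, handle_3, handle_4 below 0.03 m/s); the robot touches nothing.
It fails at once if a handle is forced against its valve stem with more than 25 N (contact force between any of stem_a, stem_b, stem_c, stem_d and anything else above 25 N).
It fails at once if a sound handle is tugged upwards against its sleeve (a handle is raised 2 to 6 mm while over 10 N acts on a stem) (contact force between any of stem_a, stem_b, stem_c, stem_d and anything else above 10 N and (z of handle_1_mid in the frame of deck between 0.114 and 0.118 m or z of handle_2_mid in the frame of deck between 0.114 and 0.118 m or z of handle_3_mid in the frame of deck between 0.114 and 0.118 m or z of handle_4_mid in the frame of deck between 0.114 and 0.118 m)).
It fails at once if a valve is turned open by more than 0.35 rad (value of joint any of stem_a, stem_b, stem_c, stem_d above 0.35 rad).
It fails at once if a handle hits the tray with more than 25 N (dropped or slammed) (contact force between any of handle_1, handle_2, handle_3, handle_4 and tray above 25 N).
It fails at once if a bystander is shifted by more than 20 mm (distance of any of pattern_1, pattern_2, block_1, block_2, cross_handle, flange, shower_head, soap_dish from where it was at the start of the episode above 0.02 m).
It also fails if it takes over 72 s, if anything falls off the work surface, if the arm or the gripper's body presses on something with over 40 N, if the wrist force passes 120 N, or if a joint passes its speed limit or range.

ROBOT

A 6-joint arm with a two-finger parallel gripper is mounted at the origin on the work surface. World frame = base frame: x ahead of the robot, y to its left, z up, the work surface at z = 0. Lengths are in m, angles in rad, forces in N, time in s.
With the tool pointing down it reaches from about 0.3 to 0.85 m from the base axis. Payload 4.2 kg.
Tool frame: the origin (TCP) lies midway between the tips of the shut fingers; the grasp point (between the pads) lies 19 mm behind it (arm.hold_point_z is the distance from the TCP to the grasp point, in m); z points along the fingers, y is the line along which they close (so a half turn about z gives the same grasp; the last joint's range is limited). The gripper opens to 91 mm and grips with 3 to 60 N. Pads are 32 mm wide; open, the fingers measure 118 mm over their backs; the gripper's body (76 mm by 178 mm) begins 60 mm behind the grasp point.
Start: joints at [-1.262, 0.32, 1.565, -0, 1.257, -0.02], TCP at [0.186, -0.544, 0.214] pointing down, gripper open.
Joint ranges: [-3.11, 3.11], [-0.84, 2.01], [0.21, 2.61], [-1.34, 4.49], [0.05, 2.63], [-2.56, 2.56]. Speed limits (rad/s): [2.57, 2.57, 3.14, 3.14, 3.14, 3.14].

INTERFACE

Orientations are given as a unit quaternion [w, x, y, z].
In Python, from rig import arm gives the robot as it stands.
- The arm moves only by the tool move_arm, never from a script. Its argument "increments" is a list of rows, each a list of 5 numbers: the gripper command: -1 is fully open, 1 is shut, values between are in proportion, then the shift along the tool's x, y, z in cm, then the turn about the tool's z in degrees. In form: [[claw, x, y, z, yaw], ...]. A call has 1 to 12 rows; each row is the pose to reach, as a shift and turn from the pose commanded when the call began, along the tool's axes at that moment; what a row does not reach only later rows make up. A row lasts 1/12 s, in which the tool goes at most 41.7 mm and 7.16 degrees, less where a joint would pass 70% of its speed; a pose out of reach is approached as far as the arm can. A call with a gripper value outside its range is refused whole. The fingers move at their own pace and stop on an object; "newtons" is the grip in N (left out, the last holds). Time passes only in rows, so rows that repeat a pose let the fingers close. It gives the time, the measured TCP pose, the force, the opening and the grip force at its end, in the units of the state.
- arm.get_obs(): the state, without advancing time (a new reading comes with each control period).
- arm.read_camera(name): name is "scene" or "top" or "wrist"; returns the picture (384x512x3 uint8, blue, green, red); there is no depth.
- arm.camera_params(name): a dict with "K" (3x3 intrinsics, pixels), "distortion" ([k1, k2, p1, p2, k3] as OpenCV has them; the pictures are not rectified), "R" (3x3) and "t" (3): a world point X has camera coordinates R X + t; the wrist camera has in their place "T_tool_cam" (4x4, takes a point from camera to tool coordinates, whose origin is the TCP and whose axes are the flange's). Camera axes: x right, y down, z forward; pixel columns grow to the right and rows downward; lengths in m; the calibration is good to about 2 mm. A picture is of the moment at which its call begins: read the wrist's pose just before it. camera_params takes no time and is no camera call.
- arm.close_job(): hands the job in; it is judged then, once.
Trained networks look in the newest picture that a camera, given by its name, has taken for a name from the list of things; names that differ only in an ending like _2 or _b are one class to them, and where a whole thing is asked for, a point or a joint stands for the part that bears it (a point fixed in the world has none). Each returns a list of dicts, best first, with "conf" (0 to 1); they miss things now and then, are a little off and sometimes report something else, mostly with a low value. They report only what shows in the picture. A call takes as long as a camera call.
- arm.outline_of(camera, name): "region" (384x512 bool, what is visible of it).
- arm.pinpoint(camera, name): "centre" ([x, y, z] in m, in the coordinates of the camera as it stood for that picture, good to about 4 mm: a listed point, or the origin of a listed thing).
The state is a dict: "clock": time; "joint_pos": joint angles; "dq": joint speeds; "effort": joint torques, N m; "tcp_pos": TCP position; "eef_rot": TCP orientation; "ft_force": force on the tool from outside, world axes, zero at the start; "moment": the same for the moment, N m; "width": finger opening in m; "grip_force": force on a finger pad.
Only numpy, scipy, OpenCV 4.12 (cv2) and the standard library are available. Lean on these libraries where they do the work, as an engineer would, in place of code of your own. Each camera call takes 0.05 s, during which the arm holds its last target. There are 200 camera calls.

## Working session

There is one attempt and no reset: what is moved stays moved. The work goes in short steps, Python scripts to look and compute and a tool call to move; the robot and the scene stay as the last step left them, time stands still between calls to the robot, and variables do not carry over. Pictures are saved under pics/ and viewed, at most 10 in all, crops included, and the job is handed in when it is done.

Besides the shell and the picture viewer there is one more tool, called as name([rows], argument=value, ...), one row to a line, values as JSON. move_arm: Moves the arm, as the interface text tells. Its arguments: {"type":"object","properties":{"increments":{"type":"array","items":{"type":"array","items":{"type":"number"}}},"newtons":{"type":"number"}},"required":["increments"]}

```bash
mkdir -p pics; ls; cat > h.py <<'E'
from rig import arm
import numpy as np, cv2
from scipy.spatial.transform import Rotation as R
def tool():
    o=arm.get_obs(); q=np.array(o["eef_rot"]); return R.from_quat(q[[1,2,3,0]]).as_matrix(), np.array(o["tcp_pos"])
def w(cam,c,pose=None):
    p=arm.camera_params(cam); c=np.array(c)
    if cam=="wrist":
        Rt,t=pose; T=np.array(p["T_tool_cam"]); return Rt@(T[:3,:3]@c+T[:3,3])+t
    return np.array(p["R"]).T@(c-np.array(p["t"]))
def toolshift(target):
    Rt,t=tool(); return Rt.T@(np.array(target)-t)*100
E
python3 - <<'E'
from h import *
np.set_printoptions(precision=4,suppress=True)
for cam in ("top","scene"):
    im=arm.read_camera(cam); cv2.imwrite(f"pics/{cam}0.png",im)
    for n in ["deck","handle_1_mid","tray","pattern_1","block_1","cross_handle","flange","shower_head","soap_dish"]:
        for d in arm.pinpoint(cam,n): print(cam,n,round(d["conf"],2),w(cam,d["centre"]))
print(tool(), arm.get_obs())
E
```

```text
pics
top deck 0.72 [ 0.5402 -0.0863 -0.0003]
top handle_1_mid 0.62 [0.5507 0.0579 0.1125]
top tray 0.76 [0.4485 0.3909 0.0023]
top pattern_1 0.84 [ 0.5047 -0.5454 -0.0004]
top pattern_1 0.57 [ 0.6133 -0.4605 -0.0044]
top block_1 0.8 [ 0.7299 -0.0113 -0.0025]
top block_1 0.76 [0.7624 0.1577 0.0017]
top cross_handle 0.5 [0.6484 0.2818 0.0016]
top flange 0.73 [ 0.4949 -0.0921  0.0673]
top shower_head 0.73 [ 0.5433 -0.0879  0.0003]
top soap_dish 0.76 [ 0.3059 -0.3352  0.0001]
scene handle_1_mid 0.67 [0.5564 0.0639 0.1159]
scene handle_1_mid 0.65 [ 0.7309 -0.0105 -0.0028]
scene handle_1_mid 0.43 [ 0.5005 -0.0848  0.069 ]
scene tray 0.79 [0.4486 0.3882 0.0007]
scene pattern_1 0.85 [ 0.5048 -0.5494 -0.0008]
scene pattern_1 0.56 [ 0.6108 -0.456   0.003 ]
scene pattern_1 0.43 [ 0.6642  0.4137 -0.0015]
scene block_1 0.75 [0.7682 0.158  0.0017]
scene block_1 0.61 [ 0.7293 -0.0096 -0.0009]
scene cross_handle 0.64 [ 0.6482  0.2826 -0.0023]
scene flange 0.36 [ 0.5028 -0.0866  0.0668]
scene shower_head 0.88 [ 0.6657  0.4129 -0.0017]
scene soap_dish 0.65 [ 0.3061 -0.3322  0.0014]
scene soap_dish 0.46 [ 0.6103 -0.4601  0.0034]
(array([[ 0.9464,  0.3229,  0.    ],
       [ 0.3229, -0.9464, -0.0001],
       [-0.    ,  0.0001, -1.    ]]), array([ 0.1857, -0.5442,  0.214 ])) {'clock': 1.0, 'joint_pos': array([-1.262 ,  0.3196,  1.5645,  0.    ,  1.2574, -0.02  ]), 'dq': array([-0.0002, -0.0013, -0.0004,  0.0016, -0.0006, -0.0002]), 'effort': array([  0.002 , -41.2352, -23.2231,   0.073 ,   0.0377,   0.    ]), 'tcp_pos': array([ 0.1857, -0.5442,  0.214 ]), 'eef_rot': array([0.    , 0.9865, 0.1637, 0.    ]), 'ft_force': array([ 0.4187, -0.5493, -0.0759]), 'moment': array([-0.0244,  0.0091, -0.0137]), 'grip_force': 0.0, 'width': 0.09111349256873992}
```

View pics/top0.png

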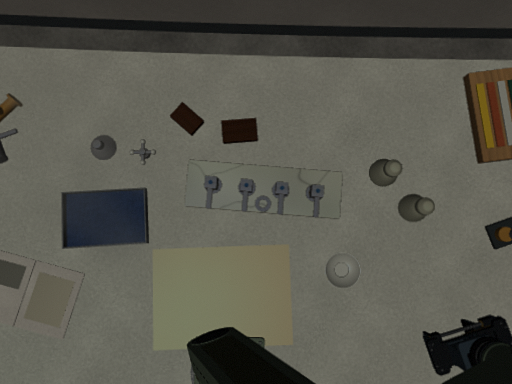

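View pics/scene0.png

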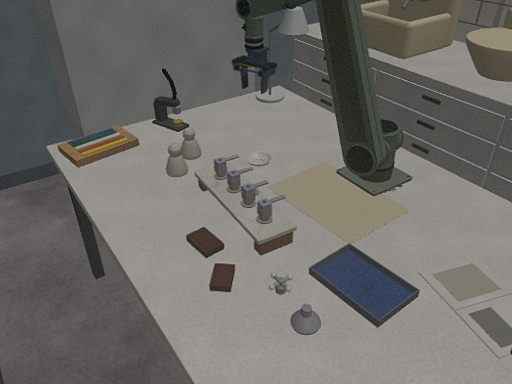

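The top picture shows the four hubs at about (211,184), (246,187), (281,188) and (317,191), with levers pointing down (world -x). The tray is at (105,218), and the deck is yawed about -4°. The scene view agrees. Next I'll refine the deck and tray poses from their outlines.

```bash
cat >> h.py <<'E'
def ray(cam,px,z,pose=None):
    p=arm.camera_params(cam); u=cv2.undistortPoints(np.array(px,float).reshape(-1,1,2),np.array(p["K"]),np.array(p["distortion"])).reshape(-1,2)
    d=np.c_[u,np.ones(len(u))]
    o=w(cam,[0,0,0],pose); P=np.array([w(cam,x,pose) for x in d])-o
    return o+P*((z-o[2])/P[:,2])[:,None]
E
python3 - <<'E'
from h import *
np.set_printoptions(precision=4,suppress=True)
arm.read_camera("top")
for n,z in (("deck",.068),("tray",.026),("handle_1_mid",.136)):
    for d in arm.outline_of("top",n):
        m=d["region"].astype(np.uint8)
        c=max(cv2.findContours(m,0,2)[0],key=cv2.contourArea).reshape(-1,2)
        X=ray("top",c,z)[:,:2]
        r=cv2.minAreaRect((X*1000).astype(np.float32)); print(n,round(d["conf"],2),r,m.sum(), X.max(0), X.min(0))
E
```

```text
deck 0.74 ((545.1047973632812, -88.67166137695312), (461.52764892578125, 143.6741180419922), 87.36783599853516) 5694 [0.6221 0.1439] [ 0.465  -0.3214]
deck 0.69 ((515.5590209960938, -242.6461181640625), (37.113807678222656, 89.72101593017578), 82.58119201660156) 244 [ 0.5594 -0.2272] [ 0.4703 -0.2656]
deck 0.69 ((654.555908203125, 386.6252136230469), (75.12092590332031, 72.87110900878906), 2.9815480709075928) 535 [0.6921 0.4237] [0.6167 0.35  ]
deck 0.38 ((527.274658203125, -38.19269943237305), (89.01949310302734, 29.633527755737305), 1.5294880867004395) 239 [ 0.572  -0.0223] [ 0.4826 -0.0528]
tray 0.76 ((448.25372314453125, 387.06109619140625), (173.4284210205078, 260.3799133300781), 4.801490783691406) 4936 [0.5444 0.5219] [0.355  0.2544]
handle_1_mid 0.69 ((525.7676391601562, 57.1419563293457), (86.59972381591797, 38.94192886352539), 1.9247022867202759) 282 [0.5693 0.0779] [0.4822 0.0382]
handle_1_mid 0.31 ((497.0672912597656, -510.5476379394531), (71.89523315429688, 98.85202026367188), 1.4507763385772705) 761 [ 0.533  -0.4614] [ 0.4605 -0.5597]
```

move_arm([
  [-1,10,-8,-8,7],
  [-1,42.6,-33.8,-11.6,21.4],
  [-1,42.6,-33.8,-11.6,21.4],
  [-1,42.6,-33.8,-11.6,21.4],
  [-1,42.6,-33.8,-11.6,21.4],
  [-1,42.6,-33.8,-11.6,21.4],
  [-1,42.6,-33.8,-11.6,21.4],
  [-1,42.6,-33.8,-11.6,21.4],
  [-1,42.6,-33.8,-11.6,21.4],
  [-1,42.6,-33.8,-11.6,21.4],
  [-1,42.6,-33.8,-11.6,21.4],
  [-1,42.6,-33.8,-11.6,21.4],
])

```text
clock: 2.2
tcp_pos: [0.4476, -0.1357, 0.3195]
eef_rot: [0.0, 1.0, -0.022, 0.0]
ft_force: [1.0, -0.6, -0.2]
width: 0.091
grip_force: 0.0
```

```bash
python3 - <<'E'
from h import *
np.set_printoptions(precision=4,suppress=True)
p=tool(); print(p, arm.camera_params("wrist")["T_tool_cam"], arm.get_obs()["clock"])
E
```

```text
(array([[ 0.999 , -0.0447,  0.0009],
       [-0.0447, -0.999 , -0.0005],
       [ 0.0009,  0.0005, -1.    ]]), array([ 0.4476, -0.1357,  0.3195])) [[ 0.0003 -0.9565 -0.2917  0.0846]
 [ 1.      0.0003  0.0003 -0.0003]
 [-0.0002 -0.2917  0.9565 -0.1713]
 [ 0.      0.      0.      1.    ]] 2.2
```

move_arm([
  [-1,4,-2,-1,0],
  [-1,9,-5,-3,0],
  [-1,9,-5,-3,0],
  [-1,9,-5,-3,0],
  [-1,9,-5,-3,0],
])

```text
clock: 2.62
tcp_pos: [0.5398, -0.091, 0.3484]
eef_rot: [0.0, 1.0, -0.021, -0.0]
ft_force: [-0.1, 0.3, -0.3]
width: 0.0912
grip_force: 0.0
```

```bash
python3 - <<'E'
from h import *
np.set_printoptions(precision=4,suppress=True)
p=tool(); print(p)
im=arm.read_camera("wrist"); cv2.imwrite("pics/w1.png",im)
for n in ["deck","handle_1_mid","flange"]:
    for d in arm.pinpoint("wrist",n): print(n,round(d["conf"],2),w("wrist",d["centre"],p))
for d in arm.outline_of("wrist","deck")[:1]:
    m=d["region"].astype(np.uint8)
    c=max(cv2.findContours(m,0,2)[0],key=cv2.contourArea).reshape(-1,2)
    r=cv2.minAreaRect((ray("wrist",c,.068,p)[:,:2]*1000).astype(np.float32)); print(r)
E
```

```text
(array([[ 0.9991, -0.0428, -0.0008],
       [-0.0428, -0.9991, -0.0003],
       [-0.0008,  0.0003, -1.    ]]), array([ 0.5398, -0.091 ,  0.3484]))
deck 0.83 [ 0.5515 -0.0846  0.0006]
handle_1_mid 0.76 [0.5566 0.0609 0.1148]
flange 0.8 [ 0.5034 -0.0885  0.0707]
((501.19427490234375, -143.1514434814453), (43.601009368896484, 112.99225616455078), 88.71684265136719)
```

View pics/w1.png

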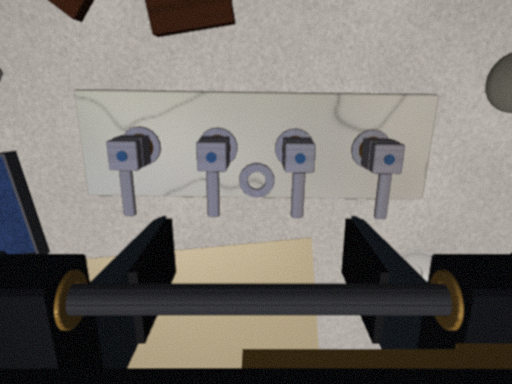

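The wrist view shows hub tops with blue dots at about (122,156), (211,157), (299,158) and (389,159). I'll back-project the dots at z = 0.136 to locate the hubs.

```bash
cat >> h.py <<'E'
def dots(im,boxes):
    out=[]
    for x,y in boxes:
        s=im[y-9:y+10,x-9:x+10].astype(int); wt=np.clip(s[...,0]-s[...,2]-30,0,None)
        yy,xx=np.mgrid[y-9:y+10,x-9:x+10]; out.append([(xx*wt).sum()/wt.sum(),(yy*wt).sum()/wt.sum()])
    return out
E
python3 - <<'E'
from h import *
np.set_printoptions(precision=4,suppress=True)
im=cv2.imread("pics/w1.png"); p=tool()
px=dots(im,[(122,156),(211,157),(299,158),(389,159)]); X=ray("wrist",px,.136,p); print(px,X)
f=np.polyfit(X[:,1],X[:,0],1); print("dx/dy",f[0],"yaw deg",-np.degrees(np.arctan(f[0])),np.linalg.norm(np.diff(X,axis=0),axis=1))
# deck back edge
e=[(78,91),(437,96)]; E=ray("wrist",e,.068,p); print(E)
E
```

```text
[[np.float64(121.12845642282115), np.float64(155.8274413720686)], [np.float64(210.7044352044352), np.float64(157.05578655578657)], [np.float64(299.8142076502732), np.float64(158.15495706479314)], [np.float64(389.0668176670442), np.float64(159.21404303510758)]] [[ 0.5539  0.0615  0.136 ]
 [ 0.548  -0.0389  0.136 ]
 [ 0.5421 -0.1392  0.136 ]
 [ 0.5363 -0.2397  0.136 ]]
dx/dy 0.05862929849190248 yaw deg -3.3553702998589237 [0.1006 0.1005 0.1007]
[[ 0.6259  0.1298  0.068 ]
 [ 0.5993 -0.32    0.068 ]]
```

move_arm([
  [-1,0.3,-4,2,0.9],
  [-1,0.5,-8,5,0.9],
  [-1,0.8,-12,8,0.9],
  [-1,0.76,-15.3,11,0.9],
  [-1,0.76,-15.3,15,0.9],
  [-1,0.76,-15.3,18,0.9],
  [-1,0.76,-15.3,18,0.9],
  [-1,0.76,-15.3,18,0.9],
], newtons=4)

```text
clock: 3.53
tcp_pos: [0.5517, 0.0602, 0.1671]
eef_rot: [0.001, 1.0, -0.03, -0.003]
ft_force: [0.1, -0.2, 0.3]
width: 0.0911
grip_force: 0.0
```

```bash
python3 - <<'E'
from h import *
np.set_printoptions(precision=4,suppress=True)
Rt,t=tool(); print(Rt,t, toolshift([.5539,.0615,.097]))
im=arm.read_camera("wrist"); cv2.imwrite("pics/w2.png",im)
E
```

```text
[[ 0.9981 -0.0606 -0.0056]
 [-0.0606 -0.9982 -0.0008]
 [-0.0055  0.0012 -1.    ]] [0.5517 0.0602 0.1671] [ 0.2521 -0.1469  7.012 ]
```

View pics/w2.png

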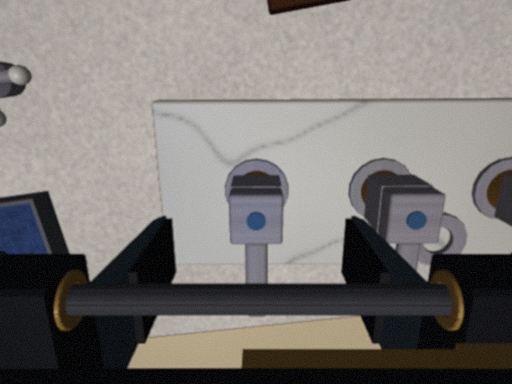

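The dot is at (256,221), midway between the fingers, so the gripper is centred on handle 1. I'll descend and close gently.

move_arm([
  [-1,0.1,0,3,0],
  [-1,0.2,0,5.5,0],
  [-1,0.2,0,6.9,0],
  [-1,0.2,0,6.9,0],
  [-1,0.2,0,6.9,0],
  [-1,0.2,0,6.9,0],
])

```text
clock: 4.08
tcp_pos: [0.5578, 0.0603, 0.1027]
eef_rot: [-0.0, 1.0, -0.031, 0.003]
ft_force: [0.9, 0.5, 0.6]
width: 0.0912
grip_force: 0.0
```

move_arm([
  [-0.3,0,0,0,0],
  [0,0,0,0,0],
  [0.1,0,0,0,0],
  [0.1,0,0,0,0],
  [0.1,0,0,0,0],
  [0.1,0,0,0,0],
], newtons=4)

```text
clock: 4.58
tcp_pos: [0.5556, 0.0608, 0.0998]
eef_rot: [0.0, 1.0, -0.03, 0.0]
ft_force: [-0.3, 0.2, -1.0]
width: 0.0543
grip_force: 0.0
```

move_arm([
  [0.2,0,0,0,0],
  [0.25,0,0,0,0],
  [0.4,0,0,0,0],
  [0.6,0,0,0,0],
  [0.8,0,0,0,0],
  [1,0,0,0,0],
  [1,0,0,0,0],
  [1,0,0,0,0],
], newtons=4)

```text
clock: 5.25
tcp_pos: [0.5556, 0.0611, 0.0997]
eef_rot: [-0.0, 1.0, -0.03, -0.0]
ft_force: [0.4, 3.1, -0.1]
width: 0.0341
grip_force: 4.0
```

move_arm([
  [1,0,-0.05,0,0],
  [1,0,-0.1,0,0],
  [1,0,-0.1,0,0],
  [1,0,-0.1,0,0],
], newtons=8)

```text
clock: 5.58
tcp_pos: [0.5556, 0.0612, 0.0997]
eef_rot: [0.001, 1.0, -0.03, -0.0]
ft_force: [-0.7, 0.2, -1.5]
width: 0.0336
grip_force: 8.0
```

move_arm([
  [1,0,-0.05,0,0],
  [1,0,-0.1,0,0],
  [1,0,-0.1,0,0],
  [1,0,-0.1,0,0],
])

```text
clock: 5.92
tcp_pos: [0.5556, 0.0622, 0.0997]
eef_rot: [0.001, 1.0, -0.03, -0.0]
ft_force: [0.3, -2.7, -0.9]
width: 0.0339
grip_force: 8.0
```

move_arm([
  [1,0,-0.05,0,0],
  [1,0,-0.1,0,0],
  [1,0,-0.1,0,0],
  [1,0,-0.1,0,0],
])

```text
clock: 6.25
tcp_pos: [0.5556, 0.0622, 0.0997]
eef_rot: [0.001, 1.0, -0.03, -0.0]
ft_force: [-0.2, -6.4, -0.7]
width: 0.0337
grip_force: 8.0
```

move_arm([
  [1,0,-0.05,0,0],
  [1,0,-0.1,0,0],
  [1,0,-0.1,0,0],
  [1,0,-0.1,0,0],
])

```text
clock: 6.58
tcp_pos: [0.5556, 0.0623, 0.0997]
eef_rot: [0.002, 1.0, -0.029, -0.0]
ft_force: [-0.5, -9.9, 0.3]
width: 0.0335
grip_force: 8.0
```

Handle 1 moves about 1 mm and then goes stiff, so it is sound. I'll relax, open, and go to handle 2.

move_arm([
  [1,0,0.25,0,0],
  [0,0,0.25,0,0],
  [-1,0,0.25,0,0],
  [-1,0,0.25,0,0],
  [-1,0,0.25,0,0],
  [-1,0,0.25,-2,0],
  [-1,0,0.25,-5.5,0],
  [-1,0,0.25,-5.5,0],
  [-1,0,4,-5.5,0],
  [-1,0,8,-5.5,0],
  [-1,-0.1,10.25,-5.5,0],
  [-1,-0.1,10.25,-5.5,0],
])

```text
clock: 7.58
tcp_pos: [0.5485, -0.041, 0.155]
eef_rot: [0.001, 0.999, -0.032, 0.0]
ft_force: [-0.2, 0.5, 0.5]
width: 0.0911
grip_force: 0.0
```

```bash
python3 - <<'E'
from h import *
np.set_printoptions(precision=4,suppress=True)
p=tool(); im=arm.read_camera("wrist"); cv2.imwrite("pics/w3.png",im)
s=im[160:320,190:320].astype(int); m=(s[...,0]-s[...,2]>60)
ys,xs=np.nonzero(m); print(len(ys), xs.mean()+190, ys.mean()+160, p[1], toolshift([.5496,-.0381,.099]))
E
```

```text
251 253.46613545816734 232.77689243027888 [ 0.5485 -0.041   0.155 ] [ 0.0811 -0.0981  5.5974]
```

move_arm([
  [-1,0.05,-0.1,2,0],
  [-1,0.1,-0.1,5.5,0],
  [-1,0.1,-0.1,5.5,0],
  [-0.3,0.1,-0.1,5.5,0],
  [0,0.1,-0.1,5.5,0],
  [0.2,0.1,-0.1,5.5,0],
  [0.25,0.1,-0.1,5.5,0],
  [0.4,0.1,-0.1,5.5,0],
  [0.6,0.1,-0.1,5.5,0],
  [0.8,0.1,-0.1,5.5,0],
  [1,0.1,-0.1,5.5,0],
  [1,0.1,-0.1,5.5,0],
], newtons=4)

```text
clock: 8.63
tcp_pos: [0.5497, -0.0373, 0.0999]
eef_rot: [0.001, 1.0, -0.03, 0.0]
ft_force: [-0.3, -7.8, 0.7]
width: 0.0343
grip_force: 4.1
```

move_arm([
  [1,0,0,0,0],
  [1,0,0,0,0],
  [1,0,0,0,0],
], newtons=8)

```text
clock: 8.88
tcp_pos: [0.5497, -0.0377, 0.1]
eef_rot: [0.001, 1.0, -0.03, 0.0]
ft_force: [-1.1, -5.8, 1.6]
width: 0.0338
grip_force: 8.0
```

move_arm([
  [1,0,-0.05,0,0],
  [1,0,-0.1,0,0],
  [1,0,-0.1,0,0],
  [1,0,-0.1,0,0],
])

```text
clock: 9.22
tcp_pos: [0.5497, -0.0376, 0.1]
eef_rot: [0.002, 1.0, -0.03, 0.0]
ft_force: [-1.4, -8.6, 1.8]
width: 0.0341
grip_force: 8.0
```

Handle 2 is at its +y stop, so I'll probe the other way.

move_arm([
  [1,0,0.1,0,0],
  [1,0,0.2,0,0],
  [1,0,0.3,0,0],
  [1,0,0.3,0,0],
  [1,0,0.3,0,0],
])

```text
clock: 9.63
tcp_pos: [0.5497, -0.0378, 0.0999]
eef_rot: [-0.001, 1.0, -0.03, 0.0]
ft_force: [-0.5, 0.9, 3.4]
width: 0.034
grip_force: 8.0
```

move_arm([
  [1,0,0.1,0,0],
  [1,0,0.2,0,0],
  [1,0,0.2,0,0],
  [1,0,0.2,0,0],
])

```text
clock: 9.97
tcp_pos: [0.5497, -0.0387, 0.0999]
eef_rot: [-0.002, 1.0, -0.031, 0.0]
ft_force: [-0.8, 7.4, 2.8]
width: 0.0344
grip_force: 8.0
```

Handle 2 also has only about 1 mm of play, so it is sound. On to handle 3.

move_arm([
  [1,0,-0.2,0,0],
  [0,0,-0.2,0,0],
  [-1,0,-0.2,0,0],
  [-1,0,-0.2,0,0],
  [-1,0,-0.2,0,0],
  [-1,0,-0.2,-2,0],
  [-1,0,-0.2,-5.5,0],
  [-1,0,-0.2,-5.5,0],
  [-1,0,4,-5.5,0],
  [-1,0,8,-5.5,0],
  [-1,0,9.8,-5.5,0],
  [-1,0,9.8,-5.5,0],
])

```text
clock: 10.97
tcp_pos: [0.5433, -0.1421, 0.1546]
eef_rot: [0.001, 0.999, -0.032, 0.0]
ft_force: [0.3, -0.1, -0.6]
width: 0.0913
grip_force: 0.0
```

move_arm([
  [-1,0,0,0,0],
  [-1,0,0,0,0],
  [-1,0,0,0,0],
])

```text
clock: 11.22
tcp_pos: [0.5436, -0.1374, 0.1546]
eef_rot: [-0.0, 1.0, -0.03, -0.0]
ft_force: [-0.2, -0.5, 0.6]
width: 0.091
grip_force: 0.0
```

```bash
python3 - <<'E'
from h import *
np.set_printoptions(precision=4,suppress=True)
p=tool(); print(p, toolshift([.544,-.138,.0995]))
E
```

```text
(array([[ 0.9982, -0.0593, -0.0003],
       [-0.0593, -0.9982,  0.0004],
       [-0.0003, -0.0004, -1.    ]]), array([ 0.5436, -0.1374,  0.1546])) [0.0497 0.0634 5.5114]
```

move_arm([
  [-1,0.05,0.06,2,0],
  [-1,0.05,0.06,5.5,0],
  [-1,0.05,0.06,5.5,0],
  [-0.3,0.05,0.06,5.5,0],
  [0,0.05,0.06,5.5,0],
  [0.2,0.05,0.06,5.5,0],
  [0.25,0.05,0.06,5.5,0],
  [0.4,0.05,0.06,5.5,0],
  [0.6,0.05,0.06,5.5,0],
  [0.8,0.05,0.06,5.5,0],
  [1,0.05,0.06,5.5,0],
  [1,0.05,0.06,5.5,0],
], newtons=4)

```text
clock: 12.22
tcp_pos: [0.544, -0.139, 0.0999]
eef_rot: [-0.0, 1.0, -0.03, 0.0]
ft_force: [0.3, 1.2, 0.2]
width: 0.034
grip_force: 0.6
```

move_arm([
  [1,0,0,0,0],
  [1,0,0,0,0],
  [1,0,0,0,0],
], newtons=8)

```text
clock: 12.47
tcp_pos: [0.5441, -0.139, 0.0999]
eef_rot: [-0.0, 1.0, -0.03, 0.0]
ft_force: [-1.6, 0.8, 1.9]
width: 0.034
grip_force: 8.0
```

move_arm([
  [1,0,-0.1,0,0],
  [1,0,-0.2,0,0],
  [1,0,-0.2,0,0],
  [1,0,-0.2,0,0],
])

```text
clock: 12.8
tcp_pos: [0.5443, -0.1373, 0.0999]
eef_rot: [0.0, 1.0, -0.03, 0.0]
ft_force: [0.3, -1.7, 0.2]
width: 0.0343
grip_force: 8.0
```

move_arm([
  [1,0,-0.1,0,0],
  [1,0,-0.15,0,0],
  [1,0,-0.15,0,0],
  [1,0,-0.15,0,0],
])

```text
clock: 13.13
tcp_pos: [0.5444, -0.1358, 0.0999]
eef_rot: [0.0, 1.0, -0.03, 0.0]
ft_force: [0.6, -2.2, 1.4]
width: 0.0339
grip_force: 8.0
```

move_arm([
  [1,0,0.1,0,0],
  [1,0,0.2,0,0],
  [1,0,0.3,0,0],
  [1,0,0.4,0,0],
  [1,0,0.4,0,0],
  [1,0,0.4,0,0],
])

```text
clock: 13.63
tcp_pos: [0.544, -0.1392, 0.0999]
eef_rot: [-0.0, 1.0, -0.03, 0.0]
ft_force: [-0.3, 3.7, 4.5]
width: 0.0343
grip_force: 8.0
```

The play exceeds 3.4 mm at low force, so handle 3 is loose. I'll centre it, grip firmer, and lift straight up.

move_arm([
  [1,0,-0.13,0,0],
  [1,0,-0.13,0,0],
  [1,0,-0.13,0,0],
  [1,0,-0.13,-0.3,0],
  [1,0,-0.13,-0.6,0],
  [1,0,-0.13,-1,0],
  [1,0,-0.13,-1.5,0],
  [1,0,-0.13,-2.5,0],
  [1,0,-0.13,-4,0],
  [1,0,-0.13,-6,0],
  [1,0,-0.13,-6,0],
  [1,0,-0.13,-6,0],
], newtons=22)

```text
clock: 14.63
tcp_pos: [0.5448, -0.1384, 0.1611]
eef_rot: [0.0, 1.0, -0.03, 0.002]
ft_force: [-0.5, -0.2, -2.2]
width: 0.0335
grip_force: 22.0
```

move_arm([
  [1,0,-1,-2.5,0],
  [1,0,-3,-5,0],
  [1,-0.5,-6,-5,0],
  [1,-1.2,-9.5,-5,0],
  [1,-2,-13,-5,0],
  [1,-2.8,-16.8,-5,0],
  [1,-3.6,-20.6,-5,0],
  [1,-4.4,-24.4,-5,0],
  [1,-5.2,-28.2,-5,0],
  [1,-6,-32,-5,0],
  [1,-6.8,-35.8,-5,0],
  [1,-7.6,-39.5,-5,0],
])

```text
clock: 15.63
tcp_pos: [0.4907, 0.2622, 0.2084]
eef_rot: [0.001, 1.0, -0.03, -0.001]
ft_force: [0.3, -0.8, -2.5]
width: 0.0338
grip_force: 22.0
```

move_arm([
  [1,-0.7,-3.5,0,0],
  [1,-1.4,-7,0,0],
  [1,-2,-10.5,0,0],
  [1,-2.8,-14,0,0],
  [1,-3.3,-17,0,0],
  [1,-3.3,-17.7,0,0],
  [1,-3.3,-17.7,0,0],
  [1,-3.3,-17.7,0,0],
])

```text
clock: 16.3
tcp_pos: [0.4693, 0.4385, 0.2082]
eef_rot: [0.001, 1.0, -0.03, -0.001]
ft_force: [-0.3, -0.9, -1.6]
width: 0.0335
grip_force: 22.0
```

```bash
python3 - <<'E'
from h import *
np.set_printoptions(precision=4,suppress=True)
p=tool(); print(p, toolshift([.469,.439,.018]), arm.get_obs()["width"])
im=arm.read_camera("wrist"); cv2.imwrite("pics/w4.png",im)
print(tool()[1])
E
```

```text
(array([[ 0.9982, -0.0597, -0.0018],
       [-0.0597, -0.9982, -0.0028],
       [-0.0016,  0.0029, -1.    ]]), array([0.4693, 0.4385, 0.2082])) [-0.0037 -0.1036 19.0247] 0.03349175424688845
[0.4696 0.4379 0.2087]
```

View pics/w4.png

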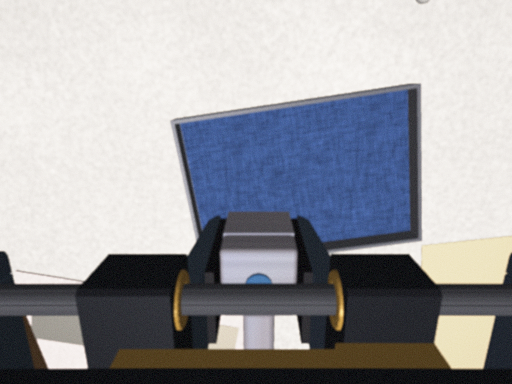

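The handle hangs upright in the fingers. The tray rim corners are at about (174,121), (420,85) and (420,240), so I'll check the tray pose from these.

```bash
python3 - <<'E'
from h import *
np.set_printoptions(precision=4,suppress=True)
X=ray("wrist",[(174,121),(420,85),(420,240)],.026,tool()); print(X, "centre",(X[0]+X[2])/2, np.linalg.norm(X[0]-X[1]),np.linalg.norm(X[1]-X[2]), np.degrees(np.arctan2(-(X[0]-X[1])[0],(X[0]-X[1])[1])))
E
```

```text
[[0.5248 0.5193 0.026 ]
 [0.5446 0.2748 0.026 ]
 [0.3779 0.2621 0.026 ]] centre [0.4513 0.3907 0.026 ] 0.24528065795599008 0.1672016813162985 4.613334937001074
```

move_arm([
  [1,0,0,2.5,0],
  [1,0,0,5.5,0],
  [1,0,0,8.5,0],
  [1,0,0,11.5,0],
  [1,0,0,14,0],
  [1,0,0,16,0],
  [1,0,0,17.5,0],
  [1,0,0,18.3,0],
  [1,0,0,18.5,0],
  [1,0,0,18.5,0],
  [1,0,0,18.5,0],
])

```text
clock: 17.27
tcp_pos: [0.4707, 0.4393, 0.026]
eef_rot: [-0.001, 1.0, -0.031, 0.001]
ft_force: [-0.3, 0.2, -1.1]
width: 0.0341
grip_force: 22.0
```

move_arm([
  [1,0,0,0.1,0],
  [1,0,0,0.2,0],
  [1,0,0,0.3,0],
  [1,0,0,0.4,0],
  [1,0,0,0.5,0],
  [1,0,0,0.5,0],
  [1,0,0,0.5,0],
])

```text
clock: 17.85
tcp_pos: [0.4697, 0.4393, 0.0196]
eef_rot: [0.0, 1.0, -0.03, -0.0]
ft_force: [0.0, -0.6, -2.8]
width: 0.034
grip_force: 22.0
```

move_arm([
  [1,0,0,0.05,0],
  [1,0,0,0.1,0],
  [1,0,0,0.15,0],
  [1,0,0,0.2,0],
  [1,0,0,0.2,0],
  [1,0,0,0.2,0],
])

```text
clock: 18.35
tcp_pos: [0.4699, 0.4393, 0.0179]
eef_rot: [-0.0, 1.0, -0.03, 0.0]
ft_force: [-2.1, -0.4, 0.1]
width: 0.0341
grip_force: 22.0
```

move_arm([
  [0.4,0,0,0,0],
  [0.1,0,0,0,0],
  [-0.4,0,0,0,0],
  [-1,0,0,0,0],
  [-1,0,0,0,0],
  [-1,0,0,0,0],
  [-1,0,0,-3,0],
  [-1,0,0,-7,0],
  [-1,0,0,-11,0],
  [-1,0,0,-15.5,0],
  [-1,0,3,-15.5,0],
  [-1,0.7,7,-15.5,0],
], newtons=4)

```text
clock: 19.35
tcp_pos: [0.4737, 0.372, 0.1766]
eef_rot: [-0.003, 1.0, -0.028, 0.003]
ft_force: [1.3, -1.4, -0.8]
width: 0.0907
grip_force: 0.0
```

move_arm([
  [-1,0.7,4,0,0],
  [-1,1.4,8,0,0],
  [-1,2.1,12,0,0],
  [-1,2.8,16,0,0],
  [-1,3.5,20,0,0],
  [-1,4.2,24,0,0],
  [-1,4.9,28,0,0],
  [-1,5.6,32,0,0],
  [-1,6.3,36,0,0],
  [-1,7,40,0,0],
  [-1,7.7,44,0,0],
  [-1,8.4,48,0,0],
])

```text
clock: 20.35
tcp_pos: [0.5273, -0.1172, 0.173]
eef_rot: [0.0, 1.0, -0.03, 0.0]
ft_force: [0.8, 0.3, -0.1]
width: 0.0908
grip_force: 0.0
```

move_arm([
  [-1,0.7,4,0,0],
  [-1,1.2,8,0,0],
  [-1,1.7,12,0,0],
  [-1,1.7,12.2,0,0],
  [-1,1.7,12.2,0,0],
  [-1,1.7,12.2,0,0],
  [-1,1.7,12.2,0,0],
])

```text
clock: 20.93
tcp_pos: [0.5369, -0.2367, 0.1728]
eef_rot: [-0.0, 1.0, -0.03, -0.0]
ft_force: [-0.2, -0.9, -0.1]
width: 0.0914
grip_force: 0.0
```

```bash
python3 - <<'E'
from h import *
np.set_printoptions(precision=4,suppress=True)
p=tool(); print(p, toolshift([.538,-.2378,.0995]))
a=arm.read_camera("wrist"); b=arm.read_camera("top"); s=arm.read_camera("scene")
cv2.imwrite("pics/c5.png",np.hstack([a[100:384,60:460],np.vstack([cv2.resize(b[150:250,40:160],(360,284))[:,:360]])]))
E
```

```text
(array([[ 0.9982, -0.0593, -0.0004],
       [-0.0593, -0.9982,  0.0006],
       [-0.0004, -0.0006, -1.    ]]), array([ 0.5369, -0.2367,  0.1728])) [0.123  0.1101 7.3272]
```

View pics/c5.png

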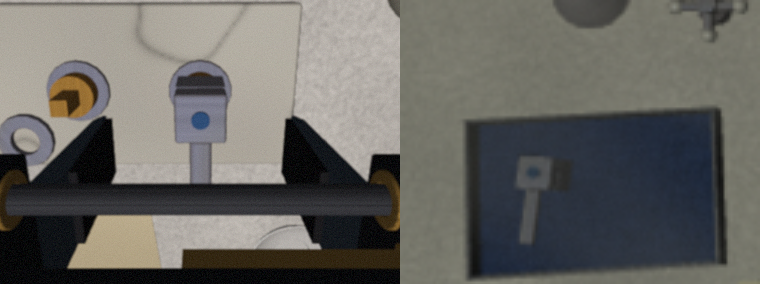

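Valve 3 is bare, with its brass stem showing at crop (65,100). Handle 4's dot at (201,120) is centred between the fingers, and handle 3 stands upright in the tray at crop (534,172). Now handle 4.

move_arm([
  [-1,0.1,0.1,3,0],
  [-1,0.1,0.1,6,0],
  [-1,0.1,0.1,7.3,0],
  [-1,0.1,0.1,7.3,0],
  [-0.3,0.1,0.1,7.3,0],
  [0,0.1,0.1,7.3,0],
  [0.2,0.1,0.1,7.3,0],
  [0.25,0.1,0.1,7.3,0],
  [0.4,0.1,0.1,7.3,0],
  [0.6,0.1,0.1,7.3,0],
  [0.8,0.1,0.1,7.3,0],
  [1,0.1,0.1,7.3,0],
], newtons=4)

```text
clock: 22.08
tcp_pos: [0.538, -0.2391, 0.1]
eef_rot: [0.0, 1.0, -0.03, 0.0]
ft_force: [-0.4, -0.3, 0.2]
width: 0.0407
grip_force: 0.0
```

move_arm([
  [1,0,0,0,0],
  [1,0,0,0,0],
  [1,0,0,0,0],
], newtons=8)

```text
clock: 22.33
tcp_pos: [0.538, -0.239, 0.0998]
eef_rot: [-0.0, 1.0, -0.03, -0.0]
ft_force: [0.1, 0.5, 1.0]
width: 0.0342
grip_force: 8.0
```

move_arm([
  [1,0,-0.1,0,0],
  [1,0,-0.2,0,0],
  [1,0,-0.2,0,0],
  [1,0,-0.2,0,0],
])

```text
clock: 22.67
tcp_pos: [0.5382, -0.2371, 0.0998]
eef_rot: [0.0, 1.0, -0.03, 0.0]
ft_force: [0.0, -0.6, -0.4]
width: 0.0338
grip_force: 8.0
```

move_arm([
  [1,0,0.1,0,0],
  [1,0,0.2,0,0],
  [1,0,0.3,0,0],
  [1,0,0.35,0,0],
  [1,0,0.35,0,0],
  [1,0,0.35,0,0],
])

```text
clock: 23.17
tcp_pos: [0.5379, -0.2401, 0.0998]
eef_rot: [-0.0, 1.0, -0.03, 0.0]
ft_force: [0.3, 3.2, 2.3]
width: 0.0339
grip_force: 8.0
```

Handle 4 moves over 3 mm freely, so it is loose. I'll centre it and lift.

move_arm([
  [1,0,-0.2,0,0],
  [1,0,-0.2,0,0],
  [1,0,-0.2,0,0],
  [1,0,-0.2,-0.3,0],
  [1,0,-0.2,-0.6,0],
  [1,0,-0.2,-1,0],
  [1,0,-0.2,-1.5,0],
  [1,0,-0.2,-2.5,0],
  [1,0,-0.2,-4,0],
  [1,0,-0.2,-7,0],
  [1,0,-0.2,-10,0],
  [1,0,-0.2,-11,0],
], newtons=22)

```text
clock: 24.17
tcp_pos: [0.5401, -0.2395, 0.2153]
eef_rot: [0.002, 1.0, -0.03, 0.004]
ft_force: [0.2, -0.4, -0.1]
width: 0.0339
grip_force: 22.0
```

move_arm([
  [1,0,-1.5,0,0],
  [1,-0.3,-4.5,0,0],
  [1,-0.9,-8,0,0],
  [1,-1.6,-12,0,0],
  [1,-2.3,-16,0,0],
  [1,-3,-20,0,0],
  [1,-3.7,-24,0,0],
  [1,-4.4,-28,0,0],
  [1,-5.1,-32,0,0],
  [1,-5.8,-36,0,0],
  [1,-6.5,-40,0,0],
  [1,-7.2,-44,0,0],
])

```text
clock: 25.17
tcp_pos: [0.4905, 0.2072, 0.2083]
eef_rot: [0.0, 1.0, -0.03, -0.001]
ft_force: [0.8, -0.0, -0.8]
width: 0.0342
grip_force: 22.0
```

move_arm([
  [1,-0.6,-4,0,0],
  [1,-1.2,-7.5,0,0],
  [1,-1.8,-10.5,0,0],
  [1,-2.3,-13,0,0],
  [1,-2.4,-14.1,0,0],
  [1,-2.4,-14.1,0,0],
  [1,-2.4,-14.1,0,0],
  [1,-2.4,-14.1,0,0],
])

```text
clock: 25.83
tcp_pos: [0.477, 0.3457, 0.2091]
eef_rot: [0.001, 1.0, -0.031, -0.001]
ft_force: [0.3, -0.1, -0.6]
width: 0.0336
grip_force: 22.0
```

```bash
python3 - <<'E'
from h import *
np.set_printoptions(precision=4,suppress=True)
print(tool(), toolshift([.4768,.3476,.018]), arm.get_obs()["width"], arm.get_obs()["ft_force"])
im=arm.read_camera("wrist"); cv2.imwrite("pics/w6.png",im)
E
```

```text
(array([[ 0.9981, -0.0612, -0.0011],
       [-0.0612, -0.9981, -0.0018],
       [-0.001 ,  0.0018, -1.    ]]), array([0.477 , 0.3457, 0.2091])) [-0.0079 -0.2211 19.1141] 0.03356281203805551 [ 0.3322 -0.09   -0.6467]
```

View pics/w6.png

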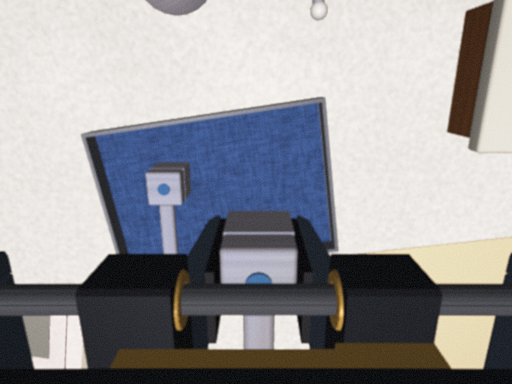

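Handle 4 is in the fingers, and handle 3 stands at (165,187), clear of them. Lowering.

move_arm([
  [1,0,0,2.5,0],
  [1,0,0,5.5,0],
  [1,0,0,8.5,0],
  [1,0,0,11.5,0],
  [1,0,0,14,0],
  [1,0,0,16,0],
  [1,0,0,17.5,0],
  [1,0,0,18.4,0],
  [1,0,0,18.6,0],
  [1,0,0,18.6,0],
  [1,0,0,18.6,0],
  [1,0,0,18.6,0],
])

```text
clock: 26.88
tcp_pos: [0.4782, 0.3475, 0.0251]
eef_rot: [-0.001, 1.0, -0.03, 0.001]
ft_force: [-0.4, 1.1, -0.5]
width: 0.0339
grip_force: 22.0
```

move_arm([
  [1,0,0,0.1,0],
  [1,0,0,0.2,0],
  [1,0,0,0.3,0],
  [1,0,0,0.35,0],
  [1,0,0,0.35,0],
  [1,0,0,0.35,0],
])

```text
clock: 27.38
tcp_pos: [0.4772, 0.3472, 0.0202]
eef_rot: [0.0, 1.0, -0.03, -0.0]
ft_force: [-0.3, 0.2, -0.5]
width: 0.0339
grip_force: 22.0
```

move_arm([
  [1,0,0,0.06,0],
  [1,0,0,0.12,0],
  [1,0,0,0.18,0],
  [1,0,0,0.24,0],
  [1,0,0,0.24,0],
  [1,0,0,0.24,0],
])

```text
clock: 27.88
tcp_pos: [0.4773, 0.3472, 0.0178]
eef_rot: [0.0, 1.0, -0.03, 0.0]
ft_force: [-0.3, -1.2, -1.8]
width: 0.034
grip_force: 22.0
```

move_arm([
  [1,0,0,0.03,0],
  [1,0,0,0.06,0],
  [1,0,0,0.06,0],
  [1,0,0,0.06,0],
])

```text
clock: 28.22
tcp_pos: [0.4773, 0.3472, 0.0178]
eef_rot: [-0.0, 1.0, -0.03, 0.0]
ft_force: [-1.0, -0.9, 6.1]
width: 0.0339
grip_force: 22.0
```

move_arm([
  [0.4,0,0,0,0],
  [0.1,0,0,0,0],
  [-0.4,0,0,0,0],
  [-1,0,0,0,0],
  [-1,0,0,0,0],
  [-1,0,0,0,0],
  [-1,0,0,-3,0],
  [-1,0,0,-7,0],
  [-1,0,0,-11,0],
  [-1,0,0,-15,0],
  [-1,0,0,-19,0],
  [-1,0,0,-19,0],
], newtons=4)

```text
clock: 29.22
tcp_pos: [0.481, 0.3498, 0.2163]
eef_rot: [-0.005, 1.0, -0.03, 0.007]
ft_force: [0.2, 0.4, 0.5]
width: 0.0911
grip_force: 0.0
```

move_arm([
  [-1,-3,3,-1,0],
  [-1,-6,7,-2,0],
  [-1,-8,10,-2,0],
  [-1,-8,14,-2,0],
  [-1,-8,14,-2,0],
  [-1,-8,14,-2,0],
  [-1,-8,14,-2,0],
])

```text
clock: 29.8
tcp_pos: [0.3895, 0.2126, 0.2274]
eef_rot: [-0.001, 1.0, -0.031, 0.001]
ft_force: [0.6, 0.0, 0.1]
width: 0.0912
grip_force: 0.0
```

```bash
python3 - <<'E'
from h import *
b=arm.read_camera("scene"); t=arm.read_camera("top")
cv2.imwrite("pics/c7.png",np.vstack([cv2.resize(b[140:330,190:430],None,fx=1.5,fy=1.5,interpolation=cv2.INTER_CUBIC),cv2.resize(t[130:260,50:350],(360,156))]))
E
```

```text
(no output)
```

View pics/c7.png

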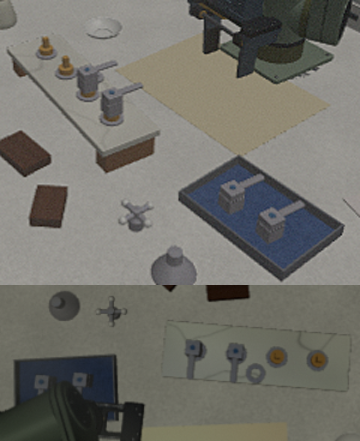

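Both loose handles stand upright in the tray at crop (232,190) and (270,218). Handles 1 and 2 are seated at (110,100) and (88,78), and the bystanders haven't moved. Handing in.

```bash
python3 -c "
from rig import arm; print(arm.close_job())"
```

```text
the job is handed in; nothing more can be done
None
```

Handles 3 and 4 were the loose ones: both now stand upright in the repair tray, while handles 1 and 2 are still seated on their valves, and the job is handed in (no verdict came back).

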